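Latch the glass-lidded key box

ROBOT

A 6-joint arm with a two-finger parallel gripper is mounted at the origin on the work surface. World frame = base frame: x ahead of the robot, y to its left, z up, the work surface at z = 0. Lengths are in m, angles in rad, forces in N, time in s.
With the tool pointing down it reaches from about 0.25 to 0.725 m from the base axis. Payload 4 kg.
Tool frame: the origin (TCP) lies midway between the tips of the shut fingers; the grasp point (between the pads) lies 19 mm behind it; z points along the fingers, y is the line along which they close (so a half turn about z gives the same grasp; the last joint's range is limited). The gripper opens to 85 mm and grips with 20 to 120 N. Pads are 22 mm wide; open, the fingers measure 114 mm over their backs; the gripper's body (76 mm by 85 mm) begins 54 mm behind the grasp point. The pads swing forward as they close: fully open they stand 13 mm farther back than shut.
Start: joints at [-1.156, 0.241, 0.005, 1.335, 0, 1.571], TCP at [0.202, -0.458, 0.231] pointing down, gripper open.
Joint ranges: [-2.72, 2.72], [-1.05, 1.87], [-1.09, 1.28], [-1.99, 2.15], [-1.42, 1.44], [-3.14, 3.14]. Speed limits (rad/s): [2.79, 2.79, 3.14, 3.14, 3.14, 3.14].

INTERFACE

Orientations are given as a unit quaternion [x, y, z, w].
In Python, from workcell import bot gives the robot as it stands. The module is installed in compiled form; this text tells all that it offers.
- The arm moves only by the tool jog_arm, never from a script. Its argument "deltas" is a list of rows, each an object with "fingers": the opening, from 0 (shut) to 1 (fully open); "delta_pos": the shift along the tool's x, y, z normalised to -1 to 1, where 1 is 300 mm, a list of three; "yaw": the turn about the tool's z normalised to -1 to 1, where 1 is pi/4 rad. A call has 1 to 12 rows; each row is the pose to reach, as a shift and turn from the pose commanded when the call began, along the tool's axes at that moment; what a row does not reach only later rows make up. A row lasts 1/10 s, in which the tool goes at most 50 mm and 8.59 degrees, less where a joint would pass 70% of its speed; a pose out of reach is approached as far as the arm can. A call with a number of a shift or a turn outside -1 to 1 is refused whole. A call with a gripper value outside its range is refused whole. The fingers move at their own pace and stop on an object; the grip force is fixed at half the most. Time passes only in rows, so rows that repeat a pose let the fingers close. It gives the time, the measured TCP pose, the force, the opening and the grip force at its end, in the units of the state.
- bot.get_obs(): the state, without advancing time (a new reading comes with each control period).
- bot.camera(name): name is "side" or "top" or "wrist"; returns a dict with "image" (480x640x3 uint8, red, green, blue), "range_z" (480x640 float32, m along the optical axis (not along the pixel's ray), 0 where there is no reading), "fx", "fy", "cx", "cy" (pixels), "rvec" (rotation vector, rad) and "tvec" (3), from world to camera coordinates, as OpenCV has them. Camera axes: x right, y down, z forward; pixel columns grow to the right and rows downward; lengths in m; the calibration is good to about 2 mm. A picture is of the moment at which its call begins.
- bot.job_done(): hands the job in; it is judged then, once.
The state is a dict: "clock": time; "joint_pos": joint angles; "joint_vel": joint speeds; "tau": joint torques, N m; "eef_pos": TCP position; "tool_rot": TCP orientation; "ft_force": force on the tool from outside, world axes, zero at the start; "ft_torque": the same for the moment, N m; "grip_width": finger opening in m; "grasp_force": force on a finger pad.
Only numpy, scipy, OpenCV 4.12 (cv2) and the standard library are available. Lean on these libraries where they do the work, as an engineer would, in place of code of your own. Each camera call takes 0.05 s, during which the arm holds its last target. There are 200 camera calls.

TASK

The frosted-glass lid of the key box has sprung open a crack. Flip its raised wire loop over so that the cross-bar drops behind the keeper on the lid, then press the lever all the way down so that the latch pulls the lid tight. Leave the latch of the smaller slate-lidded box raised.

Things in the scene. Friction and masses are not known exactly. Their poses are not given: they have to be found in the camera images.
- key_box: Fixed aluminium box, 280 x 140 mm, top 60 mm above the slate; hooks show under its sliding frosted-glass lid. (The other box is 100 mm wide, with a plain slate lid and a like latch.) Origin: on the slate, under the box, midway across it. x runs from lever to lid, y left, z up. The lever's pivot axis, parallel to y, is at x = -55, y = 0, z = 76 mm in this frame.
- keeper (a point): Seat behind the catch at the near end of the glass lid, where the centre of the cross-bar belongs: on a 34 x 46 mm steel plate, just beyond (+x) an upright lip 32 mm wide, 5 mm thick, 11 mm high. In the box's frame at x = 0.5 mm (lid tight) or 8.5 mm (lid open), z = 69 mm; axes as the box's.
- loop_bar (a point): Centre of the free cross-bar of the key box's 38 mm wide, 6 mm wire loop, 81 mm from its hinge, which sits on the lever 26 mm from the pivot. At the start the loop stands steeply, leaning to +x, its bar highest of all (170-190 mm up), held by slight friction. Pushed towards +x (under 1 N) to below 55 degrees it falls by itself behind the lip, if the lever is still up. y axis along the bar.
- lever (a joint): Angle of the key box's steel lever, rad: 0 = fully down, flat, pointing to -x (its top 5 mm above the pivot axis); pi/2 = upright; starts at 1.45 to 1.65. 76 mm long from the pivot, 20 mm wide, 4 mm thick, round-ended. Stays where left. With the loop hooked it takes about 3 N near its end to close, pushed over from the +x side and down; it then stays down past centre.
- lid (a joint): Slide of the key box's glass lid, m: 0 = tight against the deck, 0.008 = sprung open towards +x (start). A spring of 2 to 6 N pushes it open, so only the closed latch keeps it tight.
- spare_lever (a joint): Angle of the lever of the other, narrower, slate-lidded box, rad, read in the same way; it stands raised at 1.45 to 1.65 and is to be left raised.

How it is judged:
On the way:
1. the loop's cross-bar lies behind the keeper's lip while the lever is still raised (distance between loop_bar and keeper below 0.016 m and z of loop_bar in the frame of keeper below 0.005 m and x of loop_bar in the frame of keeper above -0.003 m and value of joint lever above 0.7 rad), for 0.2 s.
At the end, for the whole second after the job is handed in: The key box's lever is down (within 10 degrees of flat), its loop's cross-bar is hooked behind the keeper (within 8 mm of its seat), the glass lid is tight (within 2.5 mm), and the lever of the other box is still raised (above 57 degrees) (value of joint lever below 0.17 rad and value of joint lid below 0.0025 m and distance between loop_bar and keeper below 0.008 m and value of joint spare_lever above 1 rad); the robot touches nothing.
It fails at once if the other box's lever is pressed down (value of joint spare_lever below 1 rad).
It also fails if it takes over 40 s, if anything falls off the work surface, if the arm or the gripper's body presses on something with over 40 N, if the wrist force passes 120 N, or if a joint passes its speed limit or range.

## Working session

There is one attempt and no reset: what is moved stays moved. The work goes in short steps, Python scripts to look and compute and a tool call to move; the robot and the scene stay as the last step left them, time stands still between calls to the robot, and variables do not carry over. Pictures are saved under pics/ and viewed, at most 10 in all, crops included, and the job is handed in when it is done.

Besides the shell and the picture viewer there is one more tool, called after "Call:" in YAML: its name, and indented under it one key for each argument. jog_arm: Moves the arm, as the interface text tells. Scaled input: -1 to 1 covers 300 mm each way for a shift and pi/4 rad each way for a turn. Its arguments: {"type":"object","properties":{"deltas":{"type":"array","items":{"type":"object","properties":{"fingers":{"type":"number"},"delta_pos":{"type":"array","items":{"type":"number"}},"yaw":{"type":"number"}}}}},"required":["deltas"]}

```bash
mkdir -p pics; cat > h.py <<'E'
import numpy as np, cv2
from workcell import bot
def cam(n):
    c=bot.camera(n); R=cv2.Rodrigues(np.array(c["rvec"],float))[0]; t=np.array(c["tvec"],float).ravel()
    z=c["range_z"]; v,u=np.mgrid[:480,:640]
    P=np.stack([(u-c["cx"])/c["fx"]*z,(v-c["cy"])/c["fy"]*z,z],-1)
    W=(P-t)@R; W[z==0]=np.nan
    return c["image"],W,c,R,t
E
python3 - <<'E'
from h import *
o=bot.get_obs(); print(o["clock"],o["eef_pos"],o["tool_rot"],o["ft_force"])
for n in("top","side"):
    im,W,c,R,t=cam(n); cv2.imwrite(f"pics/{n}0.png",im[...,::-1]); np.save(f"{n}W.npy",W); print(n,-R.T@t,R[2],c["fx"])
E
```

```text
0.0 [ 0.20124084 -0.45701592  0.230399  ] [ 9.78570510e-01  2.05909270e-01 -2.28804292e-04 -1.03764044e-03] [-0.66660698  0.68486854 -0.20752246]
top [4.76290657e-01 6.71682701e-04 8.46711144e-01] [ 0.12494785  0.01099867 -0.99210235] 475.07905200420913
side [ 0.34944411 -0.72755382  0.67235118] [ 0.22139565  0.75747595 -0.61417763] 543.2871772034266
```

View pics/top0.png

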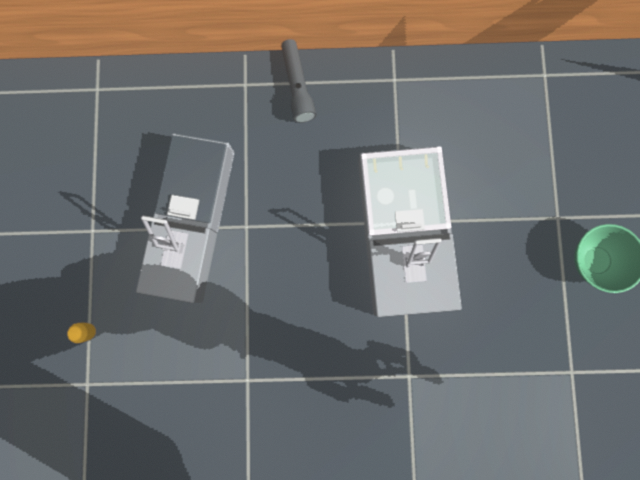

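View pics/side0.png

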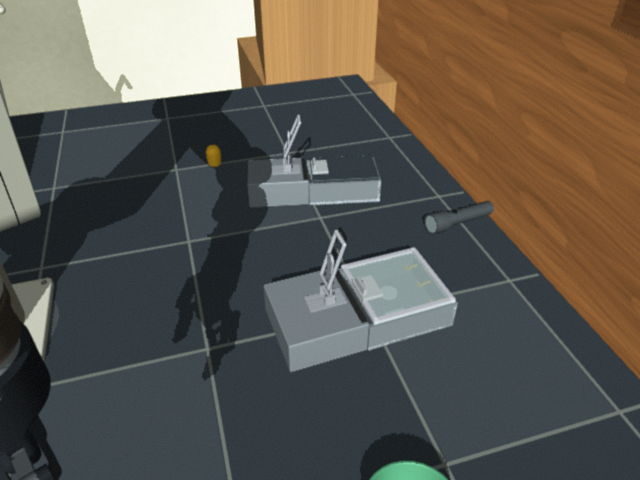

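The top view shows the key box with its near edge at about (378,315)-(461,306) and its far end at (362,155)-(440,149). The loop bar is near (425,240) and the lever plate near (414,262). In the side view the loop bar is at (338,236) and the slate box is farther left. Next I'll measure the box frame and the bar.

```bash
python3 - <<'E'
from h import *
W=np.load("topW.npy"); 
sub=np.zeros(W.shape[:2],bool); sub[130:330,340:480]=1
m=sub&(W[...,2]>.052)&(W[...,2]<.066)
p=W[m]; r=cv2.minAreaRect((p[:,:2]*1000).astype(np.float32)); print("rect",r, cv2.boxPoints(r))
c=np.array(r[0])/1000
for n in("top","side"):
    W=np.load(n+"W.npy"); d=np.linalg.norm(W[...,:2]-c,axis=-1)
    mm=(d<.12)&(W[...,2]>.1)&(W[...,2]<.22); v,u=np.where(mm); q=W[mm]
    print(n,len(q)); o=np.argsort(-q[:,2])
    for i in o[::max(1,len(o)//14)]: print(u[i],v[i],q[i].round(4))
im=cv2.imread("pics/top0.png")[220:300,380:460]; im2=cv2.imread("pics/side0.png")[220:320,290:390]
cv2.imwrite("pics/c.png",np.hstack([cv2.resize(im,(400,400)),cv2.resize(im2,(400,400))]))
E
```

```text
rect ((586.55078125, -144.64794921875), (278.6338195800781, 140.71519470214844), 3.293760061264038) [[ 443.4216    -82.41107 ]
 [ 451.50644  -222.89381 ]
 [ 729.67993  -206.88483 ]
 [ 721.5951    -66.402084]]
top 428
427 242 [ 0.5504 -0.1444  0.1824]
416 242 [ 0.551  -0.1294  0.1806]
435 242 [ 0.5503 -0.1562  0.18  ]
432 239 [ 0.5549 -0.1525  0.1784]
417 245 [ 0.5477 -0.1323  0.1718]
415 249 [ 0.5431 -0.1312  0.1608]
425 252 [ 0.5393 -0.1476  0.1506]
434 251 [ 0.5407 -0.1618  0.1463]
423 255 [ 0.5358 -0.1466  0.14  ]
413 256 [ 0.5354 -0.1332  0.1322]
430 256 [ 0.5354 -0.1607  0.1232]
430 259 [ 0.5315 -0.1625  0.1139]
418 258 [ 0.5343 -0.1459  0.105 ]
424 262 [ 0.528  -0.1554  0.1026]
425 260 [ 0.5311 -0.1574  0.1012]
side 618
335 230 [ 0.5501 -0.1326  0.1833]
336 234 [ 0.5494 -0.1394  0.1811]
343 248 [ 0.5514 -0.1659  0.1752]
340 253 [ 0.5473 -0.1653  0.1664]
340 258 [ 0.5472 -0.1661  0.1576]
330 255 [ 0.5381 -0.1473  0.1501]
330 259 [ 0.5368 -0.1515  0.1462]
334 267 [ 0.5389 -0.1643  0.1408]
335 271 [ 0.54   -0.166   0.1341]
324 259 [ 0.5343 -0.1296  0.1285]
333 278 [ 0.5369 -0.1667  0.1215]
328 273 [ 0.5353 -0.147   0.1147]
331 285 [ 0.534  -0.1665  0.1079]
328 288 [ 0.529  -0.1676  0.1041]
327 280 [ 0.5339 -0.1469  0.1005]
```

View pics/c.png

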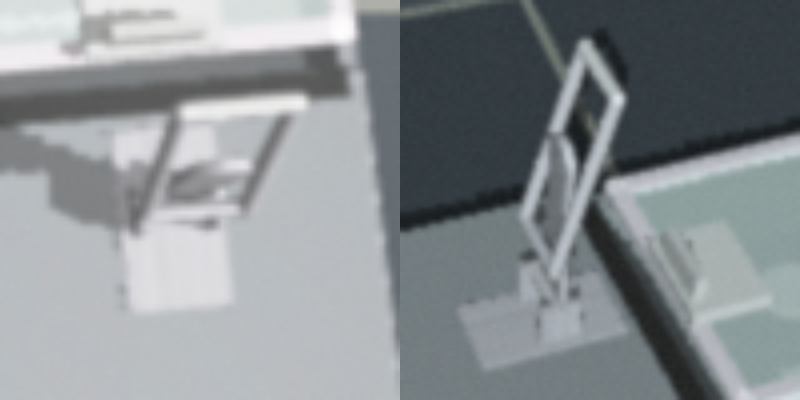

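The bar is at about (0.551, -0.145, 0.179). The box heading is 3.3°, which puts the pivot at about (0.532, -0.148). I'll shut the fingers and approach from behind.

Call:
jog_arm:
  deltas:
    - {"delta_pos": [0.65,-0.27,0],"yaw": 0.456,"fingers": 0}
    - {"delta_pos": [0.65,-0.27,0],"yaw": 0.456,"fingers": 0}
    - {"delta_pos": [0.65,-0.27,0],"yaw": 0.456,"fingers": 0}
    - {"delta_pos": [0.65,-0.27,0],"yaw": 0.456,"fingers": 0}
    - {"delta_pos": [0.65,-0.27,0],"yaw": 0.456,"fingers": 0}
    - {"delta_pos": [0.65,-0.27,0],"yaw": 0.456,"fingers": 0}

```text
clock: 0.7
eef_pos: [0.3488, -0.3026, 0.2309]
tool_rot: [1.0, 0.031, -0.0, -0.0]
ft_force: [-0.3, 0.4, -0.3]
grip_width: 0.0003
grasp_force: 0.0
```

Call:
jog_arm:
  deltas:
    - {"delta_pos": [0.507,-0.478,0],"yaw": 0,"fingers": 0}
    - {"delta_pos": [0.507,-0.478,0],"yaw": 0,"fingers": 0}
    - {"delta_pos": [0.507,-0.478,0],"yaw": 0,"fingers": 0}
    - {"delta_pos": [0.507,-0.478,0],"yaw": 0,"fingers": 0}
    - {"delta_pos": [0.507,-0.478,0],"yaw": 0,"fingers": 0}
    - {"delta_pos": [0.507,-0.478,0.217],"yaw": 0,"fingers": 0}
    - {"delta_pos": [0.507,-0.478,0.217],"yaw": 0,"fingers": 0}
    - {"delta_pos": [0.507,-0.478,0.217],"yaw": 0,"fingers": 0}

```text
clock: 1.5
eef_pos: [0.488, -0.1534, 0.1629]
tool_rot: [1.0, 0.028, -0.004, -0.001]
ft_force: [-0.1, 0.2, 0.2]
grip_width: 0.0001
grasp_force: 0.0
```

Call:
jog_arm:
  deltas:
    - {"delta_pos": [0.1,-0.01,0],"yaw": 0,"fingers": 0}
    - {"delta_pos": [0.13,-0.012,0],"yaw": 0,"fingers": 0}
    - {"delta_pos": [0.16,-0.012,0],"yaw": 0,"fingers": 0}
    - {"delta_pos": [0.19,-0.012,0],"yaw": 0,"fingers": 0}
    - {"delta_pos": [0.22,-0.012,0],"yaw": 0,"fingers": 0}
    - {"delta_pos": [0.25,-0.012,0],"yaw": 0,"fingers": 0}
    - {"delta_pos": [0.27,-0.012,0],"yaw": 0,"fingers": 0}
    - {"delta_pos": [0.29,-0.012,0],"yaw": 0,"fingers": 0}
    - {"delta_pos": [0.29,-0.012,0],"yaw": 0,"fingers": 0}
    - {"delta_pos": [0.29,-0.012,0],"yaw": 0,"fingers": 0}
    - {"delta_pos": [0.29,-0.012,0],"yaw": 0,"fingers": 0}

```text
clock: 2.6
eef_pos: [0.5774, -0.1446, 0.1661]
tool_rot: [1.0, 0.028, -0.0, -0.0]
ft_force: [0.2, -0.6, 0.0]
grip_width: 0.0001
grasp_force: 0.0
```

```bash
python3 - <<'E'
from h import *
im,W,*_=cam("side"); cv2.imwrite("pics/side1.png",cv2.resize(im[160:380,240:480,::-1],(720,600))[:600])
m=(abs(W[...,0]-.56)<.07)&(abs(W[...,1]+.147)<.03)&(W[...,2]>.068)&(W[...,2]<.16)
q=W[m]
for lo in np.arange(.068,.16,.012):
    s=q[(q[:,2]>=lo)&(q[:,2]<lo+.012)]
    if len(s): print(round(lo,3),len(s),s.min(0).round(3),s.max(0).round(3))
print(bot.get_obs()["eef_pos"])
E
```

```text
0.068 325 [ 0.524 -0.165  0.068] [ 0.618 -0.126  0.08 ]
0.08 162 [ 0.524 -0.166  0.08 ] [ 0.589 -0.127  0.092]
0.092 147 [ 0.526 -0.169  0.092] [ 0.56  -0.129  0.104]
0.104 77 [ 0.526 -0.168  0.104] [ 0.538 -0.131  0.116]
0.116 41 [ 0.534 -0.16   0.116] [ 0.54  -0.139  0.128]
0.128 44 [ 0.535 -0.16   0.129] [ 0.54  -0.139  0.14 ]
0.14 51 [ 0.536 -0.158  0.14 ] [ 0.541 -0.139  0.152]
0.152 2 [ 0.538 -0.15   0.152] [ 0.539 -0.148  0.153]
[ 0.57741142 -0.14457514  0.16622739]
```

View pics/side1.png

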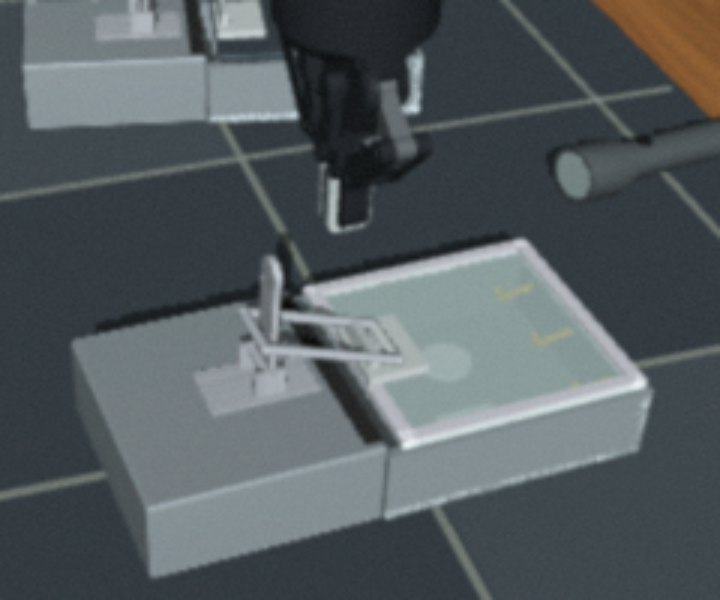

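The bar has fallen behind the lip, with the loop end at about (395,340), and the lever is still upright. I'll push the lever over along its arc, starting from the +x side.

Call:
jog_arm:
  deltas:
    - {"delta_pos": [0,0,0.093],"yaw": 0,"fingers": 0}
    - {"delta_pos": [0,0,0.093],"yaw": 0,"fingers": 0}
    - {"delta_pos": [-0.06,0,0.093],"yaw": 0,"fingers": 0}
    - {"delta_pos": [-0.111,0,0.093],"yaw": 0,"fingers": 0}
    - {"delta_pos": [-0.14,0,0.095],"yaw": 0,"fingers": 0}
    - {"delta_pos": [-0.167,0,0.097],"yaw": 0,"fingers": 0}
    - {"delta_pos": [-0.195,0,0.106],"yaw": 0,"fingers": 0}
    - {"delta_pos": [-0.219,0,0.117],"yaw": 0,"fingers": 0}
    - {"delta_pos": [-0.244,0,0.131],"yaw": 0,"fingers": 0}
    - {"delta_pos": [-0.267,0,0.147],"yaw": 0,"fingers": 0}
    - {"delta_pos": [-0.267,0,0.147],"yaw": 0,"fingers": 0}

```text
clock: 3.75
eef_pos: [0.4958, -0.1489, 0.121]
tool_rot: [1.0, 0.028, -0.002, -0.0]
ft_force: [-0.3, 1.0, 0.2]
grip_width: 0.0002
grasp_force: 0.0
```

```bash
python3 - <<'E'
from h import *
im,W,*_=cam("side"); cv2.imwrite("pics/side2.png",cv2.resize(im[160:380,240:480,::-1],(720,600)))
o=bot.get_obs();print(o["eef_pos"],o["ft_force"])
E
```

```text
[ 0.49647847 -0.14898746  0.12134245] [-0.24066948 -0.24261859 -0.00953061]
```

View pics/side2.png

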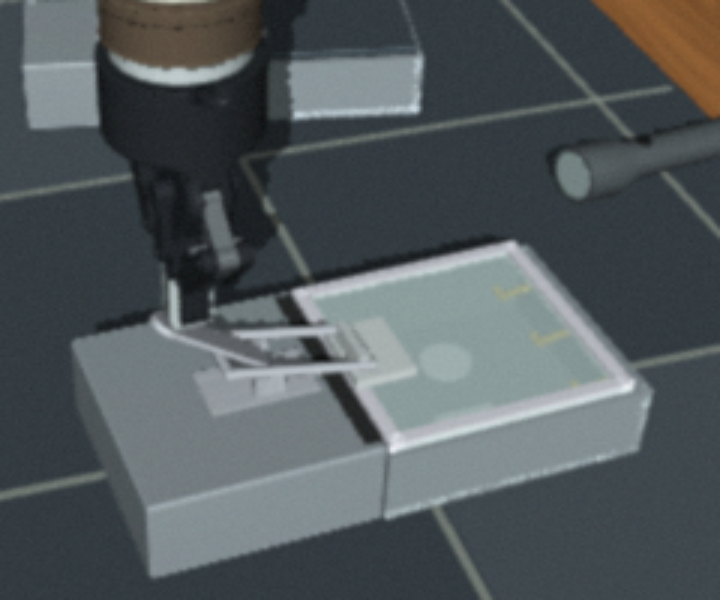

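The lever is about halfway down, with its tip near (160,320), and the loop is hooked at the lip near (370,350). I'll keep pressing down.

Call:
jog_arm:
  deltas:
    - {"delta_pos": [-0.02,0,0.02],"yaw": 0,"fingers": 0}
    - {"delta_pos": [-0.04,0,0.041],"yaw": 0,"fingers": 0}
    - {"delta_pos": [-0.055,0,0.063],"yaw": 0,"fingers": 0}
    - {"delta_pos": [-0.067,0,0.086],"yaw": 0,"fingers": 0}
    - {"delta_pos": [-0.072,0,0.11],"yaw": 0,"fingers": 0}
    - {"delta_pos": [-0.075,0,0.13],"yaw": 0,"fingers": 0}
    - {"delta_pos": [-0.075,0,0.14],"yaw": 0,"fingers": 0}
    - {"delta_pos": [-0.075,0,0.14],"yaw": 0,"fingers": 0}

```text
clock: 4.6
eef_pos: [0.4745, -0.1503, 0.0808]
tool_rot: [1.0, 0.028, -0.001, -0.0]
ft_force: [-4.3, 0.6, 8.1]
grip_width: -0.0001
grasp_force: 4.4
```

Call:
jog_arm:
  deltas:
    - {"delta_pos": [0,0,0.008],"yaw": 0,"fingers": 0}
    - {"delta_pos": [0,0,0.008],"yaw": 0,"fingers": 0}
    - {"delta_pos": [0,0,-0.1],"yaw": 0,"fingers": 0}
    - {"delta_pos": [0,0,-0.3],"yaw": 0,"fingers": 0}
    - {"delta_pos": [0,0,-0.4],"yaw": 0,"fingers": 0}
    - {"delta_pos": [0,0,-0.4],"yaw": 0,"fingers": 0}
    - {"delta_pos": [0,0,-0.4],"yaw": 0,"fingers": 0}

```text
clock: 5.3
eef_pos: [0.4762, -0.1506, 0.2011]
tool_rot: [1.0, 0.028, 0.001, 0.0]
ft_force: [0.3, 0.9, -0.4]
grip_width: -0.0003
grasp_force: 0.0
```

```bash
python3 - <<'E'
from h import *
im,W,*_=cam("side"); cv2.imwrite("pics/side3.png",cv2.resize(im[160:380,240:480,::-1],(720,600)))
m=(abs(W[...,0]-.5)<.06)&(abs(W[...,1]+.149)<.012)&(W[...,2]>.064)&(W[...,2]<.12)
q=W[m]
for lo in np.arange(.45,.56,.015):
    s=q[(q[:,0]>=lo)&(q[:,0]<lo+.015)]
    if len(s): print(round(lo,3),len(s),s[:,2].max().round(4))
o=bot.get_obs();print(o["eef_pos"],o["ft_force"])
E
```

```text
0.45 42 0.0835
0.465 91 0.0834
0.48 93 0.0839
0.495 112 0.0837
0.51 98 0.0845
0.525 81 0.0835
0.54 5 0.0795
0.555 1 0.0719
[ 0.47510722 -0.15030943  0.19959913] [-0.57113493  0.36585996 -0.8665908 ]
```

View pics/side3.png

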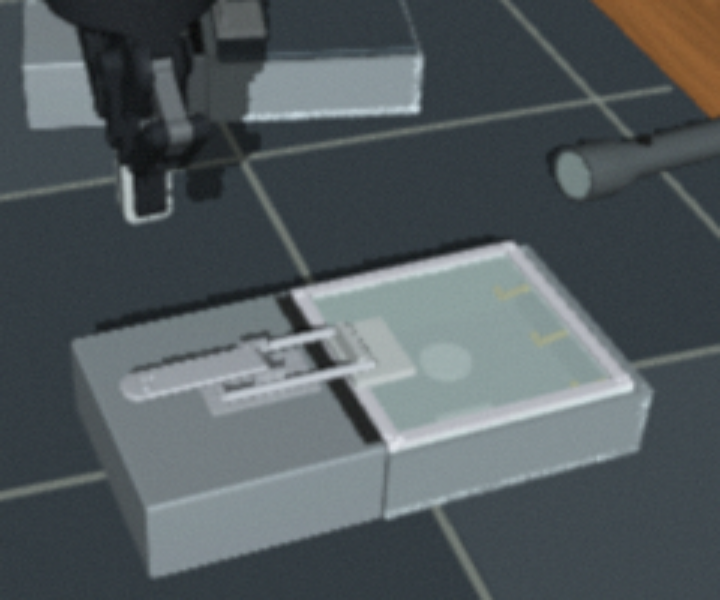

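The lever lies flat from (130,385) to (260,355), level within 1 mm along its length. The loop is hooked at (365,350), the lid is tight and the gripper is clear.

```bash
python3 -c "
from workcell import bot
print(bot.job_done())"
```

```text
the job is handed in; nothing more can be done
None
```

The key box is latched: its loop is hooked behind the keeper, the lever is flat and the lid looks tight. I never touched the other box's lever, and handed the job in at about 5.4 s; no verdict came back.

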